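# Set the keyring hanger's spindle into its two-board stand

## Robot

A 6-joint arm with a two-finger parallel gripper is mounted at the origin on the work surface. World frame = base frame: x ahead of the robot, y to its left, z up, the work surface at z = 0. Lengths are in mm, angles in rad, forces in N, time in s.
With the tool pointing down it reaches from about 400 to 925 mm from the base axis. Payload 12.5 kg.
Tool frame: the origin (TCP) lies midway between the tips of the shut fingers; the grasp point (between the pads) lies 19 mm behind it; z points along the fingers, y is the direction in which the jaws open and shut (so a half turn about z gives the same grasp; the last joint's range is limited). The gripper opens to 95 mm and grips with 3 to 60 N. Pads are 20 mm wide; open, the fingers measure 119 mm over their backs; the gripper's body (75 mm by 180 mm) begins 59 mm behind the grasp point.
Start: joints at [-1.419, 0.491, 1.559, -0, 1.092, -0.106], TCP at [159.369, -604.358, 214.661] pointing down, gripper open.
Joint ranges: [-3.1, 3.1], [-0.84, 2.19], [0.05, 2.79], [-1.13, 4.28], [0.06, 2.93], [-2.69, 2.69]. Speed limits (rad/s): [2.22, 2.22, 2.79, 3.14, 3.14, 3.14].

## Interface

Orientations are given as [roll, pitch, yaw] about the fixed x, y, z axes, in that order (R = Rz(yaw) Ry(pitch) Rx(roll)).
In Python, from cell import env gives the robot as it stands.
- The arm moves only by the tool drive_tool, never from a script. Its argument "increments" is a list of rows, each a list of 2 entries, a list of its own where there are three numbers: the shift along the tool's x, y, z as a fraction of full scale, then the turn, a rotation vector about the tool's x, y, z as a fraction of full scale. In form: [[[x, y, z], [ax, ay, az]], ...]. A call has 1 to 5 rows; each row shifts and turns the commanded pose from where the row before left it, along the tool's axes as they then stand; what a row does not reach is not made up. Full scale, the value 1, is 30 mm for a shift and 0.08 rad for a turn. A row lasts 1/12 s, in which the tool goes at most 41.7 mm and 7.16 degrees, less where a joint would pass 70% of its speed; a pose out of reach is approached as far as the arm can. A call with a number of a shift or a turn outside -1 to 1 is refused whole. A call with a gripper value outside its range is refused whole. "jaw" is the opening, from -1 (shut) to 1 (fully open), so that 0 is half open, set as the call begins (left out, the last holds). The fingers move at their own pace and stop on an object; the grip force is fixed at half the most. Time passes only in rows, so rows that do not move let the fingers close. It gives the time, the measured TCP pose, the force and the opening at its end, in the units of the state.
- env.state(): the state, without advancing time (a new reading comes with each control period).
- env.read_camera(name): name is "scene" or "side" or "wrist"; returns a dict with "pixels" (420x560x3 uint8, blue, green, red), "vertical_fov" (degrees; the focal length in pixels is half the picture's height over the tangent of half this angle, whatever the lens; pixels are square), "cx", "cy" (the principal point, pixels), "world_to_cam" (4x4, takes a point from world to camera coordinates). Camera axes: x right, y down, z forward; pixel columns grow to the right and rows downward; lengths in mm; the calibration is good to about 2 mm. A picture is of the moment at which its call begins. There is no depth.
- env.job_done(): hands the job in, once; it reports no verdict.
Trained networks look in a picture, given as the dict that the camera call returned (one of the last four; its "shot" number tells which), for a name from the list of things; names that differ only in an ending like _2 or _b are one class to them, and where a whole thing is asked for, a point or a joint stands for the part that bears it (a point fixed in the world has none). Each returns a list of dicts, best first, with "score" (0 to 1); they miss things now and then, are a little off and sometimes report something else, mostly with a low value. They report only what shows in the picture. A call takes as long as a camera call. They do not tell look-alikes from the thing itself.
- env.boxes_of(target, picture): "point" ([x, y, z] in mm, in world coordinates, good to about 4 mm: the middle of the surface that is visible of it).
- env.tip_of(target, picture): "point" ([x, y, z] in mm, in world coordinates, good to about 4 mm: a listed point, or the origin of a listed thing).
The state is a dict: "t": time; "joints": joint angles; "qvel": joint speeds; "tau": joint torques, N m; "eef_pos": TCP position; "tcp_rot": TCP orientation; "ft_force": force on the tool from outside, world axes, zero at the start; "moment": the same for the moment, N m; "opening": opening from 0.0 (shut) to 1.0 (fully open).
Only numpy, scipy, OpenCV 4.12 (cv2) and the standard library are available. Lean on these libraries where they do the work, as an engineer would, in place of code of your own. Each camera call takes 0.05 s, during which the arm holds its last target.

## Task

Take the long-stemmed hanger spindle out of the storage block and lower it upright into the wooden stand, so that its stem goes down through the hole in the upper board and the hole in the lower board and its disc lies flat on the upper board. Do not let it drop into the stand, then let go of it. Leave the short-stemmed spindle in its hole in the block.

Things in the scene. Friction and masses are not known exactly. Their poses are not given: they have to be found in the camera images.
- long_knob (a point): Centre of the knob of the long-stemmed wooden spindle (about 80 g), z up its axis. Top down: round knob 26 mm wide, 50 tall, gripped from above at any yaw; disc 60 wide, 8 thick, six thin pegs out to 42 mm from the axis; stem 16 wide, 105 long, tapering to 12 at the foot. The knob centre is 33 mm above the disc's underside, 138 above the foot. It starts upright in either hole of the storage block.
- short_knob (a point): Centre of the knob of the short-stemmed spindle, which stays: same but its stem is 70 mm long, so it stands 35 mm lower. z up. It is in the other hole of the same fixed wooden block, 240 x 80 mm and 70 high; the two holes are 19 mm wide, 60 deep, 160 apart, so the long spindle must rise 60 mm to come free.
- upper_bore (a point): Centre of the stand's upper hole, at the top face of the upper board, 110 mm above the table; z up. The fixed wooden stand: two side panels 130 mm long carry two level boards, 140 x 130 and 15 thick, 50 apart; each has a round through hole 34 mm wide in its middle, one right below the other. Nothing stands above the upper board. With the spindle home, its knob centre is 33 mm above this point.
- lower_bore (a point): Centre of the stand's lower hole, 34 mm wide, at the top face of the lower board, 45 mm above the table and 65 mm straight below upper_bore; z up. Under this board is only air; the foot of the spindle, fully home, ends 5 mm above the table.
Not all that is in view belongs to the job. What is shaped like the part that bears upper_bore but purple or yellow is not meant. What is shaped like the part that bears long_knob but orange or yellow is not meant.

How it is judged:
By the outcome, as a careful person would: the job done as asked, in the order asked, and still so for the second after the job is handed in, with the robot touching nothing.
It also fails if it takes over 43 s, if anything falls off the work surface, if the arm or the gripper's body presses on something with over 40 N, if the wrist force passes 120 N, or if a joint passes its speed limit or range.

## Working session

There is one attempt and no reset: what is moved stays moved. The work goes in short steps, Python scripts to look and compute and a tool call to move; the robot and the scene stay as the last step left them, time stands still between calls to the robot, and variables do not carry over. Pictures are saved under pics/ and viewed, and the job is handed in when it is done.

Besides the shell and the picture viewer there is one more tool, called after "Emit:" by a JSON object that holds its "api" and its "payload". drive_tool: Moves the arm, as the interface text tells. Its arguments: {"type":"object","properties":{"increments":{"type":"array","items":{"type":"array"}},"jaw":{"type":"number"}},"required":["increments"]}

```bash
mkdir -p pics; ls; python3 - <<'E'
from cell import env
import cv2
s=env.state();print({k:s[k] for k in('t','eef_pos','tcp_rot','opening','ft_force')})
for n in('scene','side','wrist'):
    p=env.read_camera(n);cv2.imwrite(f'pics/{n}0.png',p['pixels'])
    for t in('long_knob','short_knob','upper_bore','lower_bore'):
        for d in env.tip_of(t,p)[:4]: print(n,t,[round(float(v)) for v in d['point']],round(d['score'],2))
E
```

```text
pics
{'t': 0.0, 'eef_pos': array([ 159.32191108, -604.09409478,  214.05695571]), 'tcp_rot': array([-3.14046969e+00, -8.97131920e-05,  2.57804281e-01]), 'opening': 1.001301746544111, 'ft_force': array([-0.21940182, -0.11182979,  0.33224466])}
scene long_knob [660, 242, 138] 0.77
scene long_knob [584, 366, 143] 0.72
scene long_knob [516, 245, 145] 0.62
scene long_knob [493, 86, 110] 0.28
scene short_knob [490, 87, 113] 0.84
scene short_knob [575, -241, 49] 0.2
scene upper_bore [448, -474, 108] 0.81
scene upper_bore [579, -243, 110] 0.79
scene upper_bore [356, -238, 109] 0.67
scene upper_bore [574, -240, 50] 0.49
scene lower_bore [578, -244, 47] 0.87
scene lower_bore [348, -235, 50] 0.87
scene lower_bore [449, -474, 44] 0.72
side long_knob [517, 241, 154] 0.95
side long_knob [591, 365, 139] 0.82
side long_knob [653, 241, 139] 0.63
side short_knob [488, 90, 115] 0.73
side short_knob [520, 240, 152] 0.57
side upper_bore [448, -472, 108] 0.8
side upper_bore [349, -237, 112] 0.73
side upper_bore [574, -244, 109] 0.68
side lower_bore [353, -237, 40] 0.74
side lower_bore [574, -243, 44] 0.62
side lower_bore [447, -478, 44] 0.59
```

View pics/scene0.png

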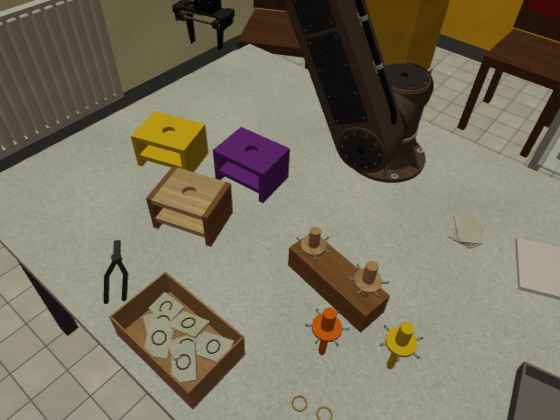

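View pics/side0.png

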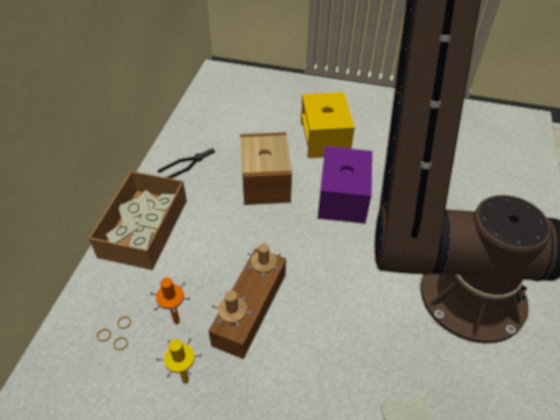

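```bash
cat > h.py <<'E'
from cell import env
import cv2,numpy as np
def proj(p,X):
    X=np.atleast_2d(np.asarray(X,float)); T=np.asarray(p['world_to_cam'])
    c=X@T[:3,:3].T+T[:3,3]; h=p['pixels'].shape[0]
    f=h/2/np.tan(np.radians(p['vertical_fov'])/2)
    return np.c_[f*c[:,0]/c[:,2]+p['cx'],f*c[:,1]/c[:,2]+p['cy']]
def circ(c,r):
    a=np.linspace(0,2*np.pi,40);return np.c_[c[0]+r*np.cos(a),c[1]+r*np.sin(a),0*a+c[2]]
def crop(p,circles,ctr,k,name,w=50):
    u,v=proj(p,ctr)[0]; S=8
    im=cv2.resize(p['pixels'],None,fx=S,fy=S,interpolation=cv2.INTER_CUBIC)
    for c,r in circles:
        q=(proj(p,circ(c,r))+.5)*S
        cv2.polylines(im,[q.astype(np.int32)],True,(0,255,0),1)
    x0=int(max(0,u-w)*S);y0=int(max(0,v-w*.75)*S)
    return cv2.resize(im[y0:y0+int(w*1.5*S),x0:x0+2*w*S],(400,300))
E
python3 - <<'E'
from h import *
L=(517,242,148);U=(577,-243,110)
ps=[env.read_camera(n) for n in('scene','side')]
rows=[]
for p in ps:
    a=crop(p,[((L[0],L[1],173),13),((L[0],L[1],123),30)],L,0,'',25)
    b=crop(p,[(U,17)],U,0,'',25)
    rows.append(np.hstack([a,b]))
cv2.imwrite('pics/c1.png',np.vstack(rows))
E
```

```text
(no output)
```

View pics/c1.png

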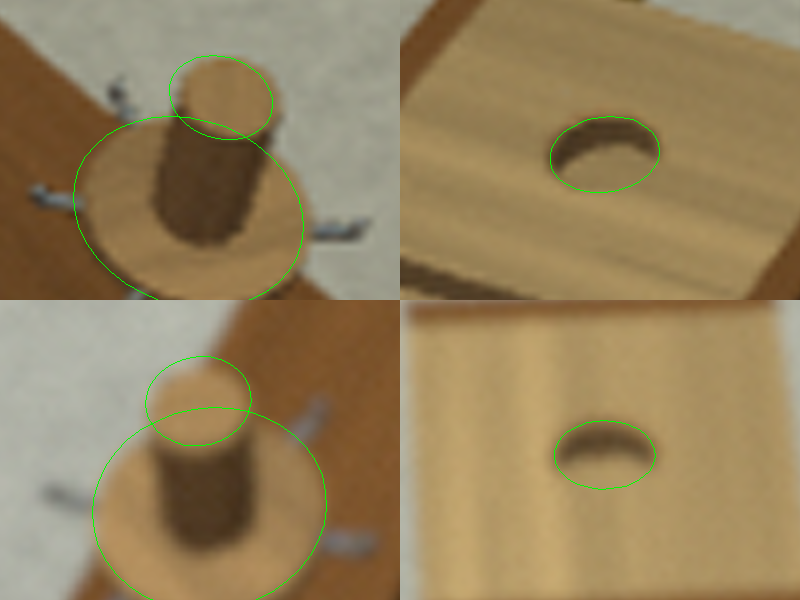

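```bash
python3 - <<'E'
from h import *
ps=[env.read_camera(n) for n in('scene','side')]
J=[];r=[]
for p,d in zip(ps,[(7/8,3/8),(4/8,9/8)]):
    b=proj(p,(517,242,173))[0]
    j=np.c_[proj(p,(518,242,173))[0]-b,proj(p,(517,243,173))[0]-b]
    print(j,np.linalg.solve(j,d));J.append(j);r+=d
dx=np.linalg.lstsq(np.vstack(J),np.array(r),rcond=None)[0];print(dx)
L=(517+dx[0],242+dx[1],148)
rows=[]
for p in ps:
    rows.append(crop(p,[((L[0],L[1],173),13),((L[0],L[1],123),30)],L,0,'',25))
cv2.imwrite('pics/c2.png',np.hstack(rows))
s=env.state();print(s['t'],s['eef_pos'],s['tcp_rot'])
E
```

```text
[[-0.26549007  0.42162997]
 [ 0.30321872  0.26672478]] [-0.3789055   1.83669188]
[[-0.48229444 -0.15150719]
 [-0.10660318  0.41706526]] [-1.74403707  2.25163826]
[-1.16866765  1.92800464]
0.95 [ 159.38003646 -604.34168698  214.64418888] [ 3.14154193e+00 -1.67190605e-05  2.57823986e-01]
```

View pics/c2.png

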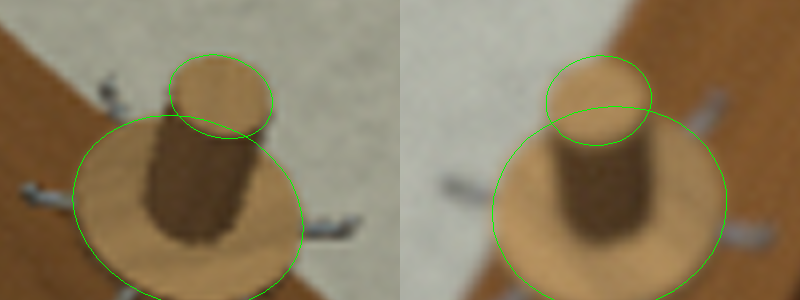

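Emit:
{"api": "drive_tool", "payload": {"increments": [[[0.45,-0.23,-0.1],[0,0,0]],[[0.9,-0.46,-0.1],[0,0,0]],[[0.9,-0.46,-0.1],[0,0,0]],[[0.9,-0.46,-0.1],[0,0,0]],[[0.9,-0.46,-0.1],[0,0,0]]], "jaw": 1}}

```text
t: 1.37
eef_pos: [262.2, -511.7, 230.0]
tcp_rot: [3.141, -0.0, 0.258]
ft_force: [1.3, -0.4, 0.4]
opening: 0.999
```

Emit:
{"api": "drive_tool", "payload": {"increments": [[[0.9,-0.46,-0.1],[0,0,0]],[[0.9,-0.46,-0.1],[0,0,0]],[[0.9,-0.46,-0.1],[0,0,0]],[[0.9,-0.46,-0.1],[0,0,0]],[[0.9,-0.46,-0.1],[0,0,0]]]}}

```text
t: 1.78
eef_pos: [375.2, -410.3, 245.1]
tcp_rot: [3.141, -0.0, 0.258]
ft_force: [0.1, 0.4, -0.3]
opening: 0.999
```

Emit:
{"api": "drive_tool", "payload": {"increments": [[[0.9,-0.46,-0.1],[0,0,0]],[[0.9,-0.46,-0.1],[0,0,0]],[[0.9,-0.46,0],[0,0,0]],[[0.9,-0.46,0],[0,0,0]],[[0.6,-0.7,0],[0,0,0]]]}}

```text
t: 2.2
eef_pos: [478.3, -304.8, 250.8]
tcp_rot: [3.141, -0.001, 0.258]
ft_force: [-0.9, 0.8, -0.3]
opening: 1.0
```

Emit:
{"api": "drive_tool", "payload": {"increments": [[[0.29,-0.87,0],[0,0,0]],[[0.29,-0.87,0],[0,0,0]],[[0.29,-0.87,0],[0,0,0]],[[0.29,-0.87,0],[0,0,0]],[[0.29,-0.87,0],[0,0,0]]]}}

```text
t: 2.62
eef_pos: [484.9, -167.0, 250.8]
tcp_rot: [3.141, -0.0, 0.258]
ft_force: [0.1, 0.2, -0.2]
opening: 0.997
```

Emit:
{"api": "drive_tool", "payload": {"increments": [[[0.29,-0.87,0],[0,0,0]],[[0.29,-0.87,0],[0,0,0]],[[0.29,-0.87,0],[0,0,0]],[[0.29,-0.87,0],[0,0,0]],[[0.29,-0.87,0],[0,0,0]]]}}

```text
t: 3.03
eef_pos: [493.5, -29.8, 250.9]
tcp_rot: [3.141, -0.0, 0.258]
ft_force: [0.4, -0.2, 0.9]
opening: 1.003
```

Emit:
{"api": "drive_tool", "payload": {"increments": [[[0.29,-0.87,0],[0,0,0]],[[0.29,-0.87,0],[0,0,0]],[[0.29,-0.87,0],[0,0,0]],[[0.29,-0.87,0],[0,0,0]],[[0.29,-0.87,0],[0,0,0]]]}}

```text
t: 3.45
eef_pos: [502.1, 107.4, 250.9]
tcp_rot: [3.142, -0.0, 0.258]
ft_force: [0.1, -0.4, 1.2]
opening: 1.002
```

Emit:
{"api": "drive_tool", "payload": {"increments": [[[0.29,-0.87,0],[0,0,0]],[[0.2,-0.6,0],[0,0,0]],[[0,0,0],[0,0,0]],[[0,0,0],[0,0,0]]]}}

```text
t: 3.78
eef_pos: [505.1, 152.8, 250.6]
tcp_rot: [3.141, 0.0, 0.26]
ft_force: [-0.3, -0.2, 0.9]
opening: 0.997
```

Emit:
{"api": "drive_tool", "payload": {"increments": [[[0.28,-0.71,0],[0,0,0]],[[0.28,-0.71,0],[0,0,0]],[[0.28,-0.71,0],[0,0,0]],[[0.28,-0.71,0],[0,0,0]],[[0,0,0],[0,0,0]]]}}

```text
t: 4.2
eef_pos: [516.7, 244.5, 250.6]
tcp_rot: [-3.141, -0.0, 0.259]
ft_force: [-1.3, 0.6, -0.4]
opening: 0.998
```

```bash
python3 - <<'E'
from h import *
p=env.read_camera('wrist')
L=(515.8,243.9)
im=p['pixels'].copy()
for z,r in((173,13),(123,30)):
    cv2.polylines(im,[proj(p,circ((*L,z),r)).astype(np.int32)],True,(0,255,0),1)
cv2.imwrite('pics/w1.png',im)
s=env.state();print(s['t'],s['eef_pos'],s['tcp_rot'],s['ft_force'])
for d in env.tip_of('long_knob',p)[:3]+env.tip_of('short_knob',p)[:2]: print(d['point'],d['score'])
E
```

```text
4.25 [516.34917717 243.1152419  250.42984925] [3.14143658e+00 2.48876364e-04 2.58986534e-01] [-0.73766484 -0.46745133 -0.40095484]
[583.3, 363.3, 138.1] 0.97
[652.7, 241.5, 139.6] 0.89
[487.6, 90.4, 110.6] 0.71
```

View pics/w1.png

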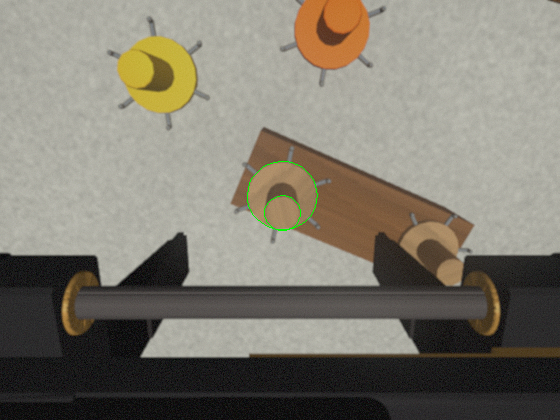

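Emit:
{"api": "drive_tool", "payload": {"increments": [[[0,0,0.6],[0,0,0]],[[0,0,0.9],[0,0,0]],[[0,0,0.9],[0,0,0]],[[0,0,0.7],[0,0,0]],[[0,0,0.5],[0,0,0]]]}}

```text
t: 4.77
eef_pos: [515.9, 241.0, 140.9]
tcp_rot: [3.141, 0.002, 0.256]
ft_force: [-0.2, 0.1, -0.2]
opening: 1.002
```

Emit:
{"api": "drive_tool", "payload": {"increments": [[[0,0,0.3],[0,0,0]],[[0,0,0],[0,0,0]],[[0,0,0],[0,0,0]]]}}

```text
t: 5.02
eef_pos: [516.8, 242.1, 134.0]
tcp_rot: [3.141, -0.0, 0.257]
ft_force: [0.3, 0.3, 0.8]
opening: 0.998
```

```bash
python3 - <<'E'
from h import *
p=env.read_camera('wrist')
cv2.imwrite('pics/w2.png',p['pixels'])
s=env.state();print(s['t'],s['eef_pos'],s['tcp_rot'],s['ft_force'])
E
```

```text
5.0667 [516.96101123 242.36991277 134.54426227] [ 3.14154544e+00 -1.13425572e-03  2.57163524e-01] [-1.01719437 -0.03600461  0.65958232]
```

View pics/w2.png

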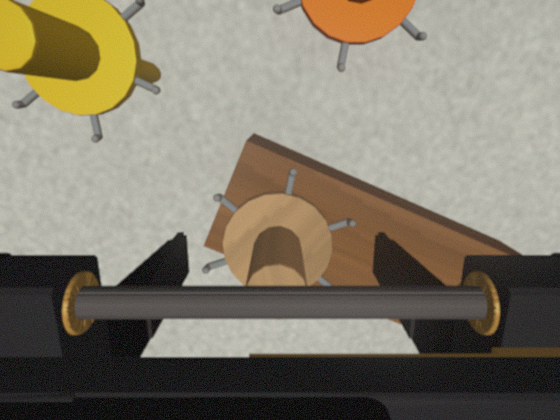

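Emit:
{"api": "drive_tool", "payload": {"increments": [[[-0.02,-0.06,0.03],[0,0,0]],[[0,0,0],[0,0,0]]]}}

```text
t: 5.23
eef_pos: [515.6, 244.5, 133.5]
tcp_rot: [-3.142, -0.001, 0.258]
ft_force: [0.1, -0.2, 0.6]
opening: 1.0
```

Emit:
{"api": "drive_tool", "payload": {"increments": [[[0,0,0],[0,0,0]],[[0,0,0],[0,0,0]],[[0,0,0],[0,0,0]],[[0,0,0],[0,0,0]],[[0,0,0],[0,0,0]]], "jaw": -1}}

```text
t: 5.65
eef_pos: [515.5, 244.4, 132.7]
tcp_rot: [3.141, -0.0, 0.258]
ft_force: [0.8, -0.0, -0.3]
opening: 0.703
```

Emit:
{"api": "drive_tool", "payload": {"increments": [[[0,0,0],[0,0,0]],[[0,0,0],[0,0,0]],[[0,0,0],[0,0,0]],[[0,0,0],[0,0,0]],[[0,0,0],[0,0,0]]]}}

```text
t: 6.07
eef_pos: [515.5, 244.4, 132.7]
tcp_rot: [3.142, 0.0, 0.258]
ft_force: [-0.4, 0.1, 0.7]
opening: 0.355
```

Emit:
{"api": "drive_tool", "payload": {"increments": [[[0,0,0],[0,0,0]],[[0,0,0],[0,0,0]],[[0,0,0],[0,0,0]],[[0,0,0],[0,0,0]],[[0,0,0],[0,0,0]]]}}

```text
t: 6.48
eef_pos: [515.5, 244.3, 132.7]
tcp_rot: [3.141, 0.0, 0.258]
ft_force: [-1.4, 0.5, 0.1]
opening: 0.268
```

Emit:
{"api": "drive_tool", "payload": {"increments": [[[0,0,-0.2],[0,0,0]],[[0,0,-0.3],[0,0,0]],[[0,0,-0.4],[0,0,0]],[[0,0,-0.4],[0,0,0]],[[0,0,-0.4],[0,0,0]]]}}

```text
t: 6.9
eef_pos: [515.5, 244.4, 185.1]
tcp_rot: [3.142, -0.001, 0.258]
ft_force: [0.3, -0.0, -0.3]
opening: 0.268
```

Emit:
{"api": "drive_tool", "payload": {"increments": [[[0,0,-0.6],[0,0,0]],[[0,0,-0.7],[0,0,0]],[[0,0,-0.7],[0,0,0]],[[0,0,-0.7],[0,0,0]],[[0,0,-0.6],[0,0,0]]]}}

```text
t: 7.32
eef_pos: [515.4, 244.4, 285.2]
tcp_rot: [-3.142, -0.002, 0.258]
ft_force: [-0.1, -0.9, -1.4]
opening: 0.268
```

Emit:
{"api": "drive_tool", "payload": {"increments": [[[0,0,-0.2],[0,0,0]],[[0,0,0],[0,0,0]]]}}

```text
t: 7.48
eef_pos: [515.7, 244.5, 290.6]
tcp_rot: [-3.141, -0.003, 0.258]
ft_force: [0.8, -0.4, -1.3]
opening: 0.269
```

```bash
python3 - <<'E'
from h import *
ps=[env.read_camera(n) for n in('scene','side')]
s=env.state();print(s['t'],s['eef_pos'],s['tcp_rot'],s['ft_force'],s['opening'])
e=s['eef_pos'];k=e[2]+15.2
r=[]
for p in ps:
    r.append(crop(p,[((e[0],e[1],k-25),30),((e[0],e[1],k-33-105),6)],(e[0],e[1],k-60),0,'',50))
cv2.imwrite('pics/c3.png',np.hstack(r))
E
```

```text
7.5833 [515.10120995 244.26527651 288.12423611] [3.14146506e+00 6.89471487e-04 2.57789973e-01] [-0.90031569 -1.02263971 -1.19868172] 0.2705364411488164
```

View pics/c3.png

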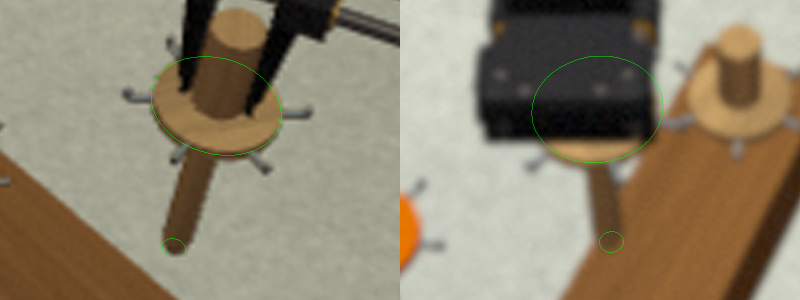

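Emit:
{"api": "drive_tool", "payload": {"increments": [[[-0.03,0.2,0],[0,0,0]],[[-0.06,0.45,0],[0,0,0]],[[-0.09,0.7,0],[0,0,0]],[[-0.09,0.7,0],[0,0,0]],[[-0.09,0.7,0],[0,0,0]]]}}

```text
t: 8.0
eef_pos: [525.9, 160.0, 287.9]
tcp_rot: [3.141, 0.001, 0.258]
ft_force: [0.6, 0.0, -0.7]
opening: 0.269
```

Emit:
{"api": "drive_tool", "payload": {"increments": [[[-0.09,0.7,0],[0,0,0]],[[-0.09,0.7,0],[0,0,0]],[[-0.09,0.7,0],[0,0,0]],[[-0.09,0.7,0],[0,0,0]],[[-0.09,0.7,0],[0,0,0]]]}}

```text
t: 8.42
eef_pos: [539.4, 54.8, 288.0]
tcp_rot: [-3.141, 0.001, 0.257]
ft_force: [0.8, 0.5, -1.3]
opening: 0.27
```

Emit:
{"api": "drive_tool", "payload": {"increments": [[[-0.09,0.7,0],[0,0,0]],[[-0.09,0.7,0],[0,0,0]],[[-0.09,0.7,0],[0,0,0]],[[-0.09,0.7,0],[0,0,0]],[[-0.09,0.7,0],[0,0,0]]]}}

```text
t: 8.83
eef_pos: [552.9, -50.2, 288.0]
tcp_rot: [-3.141, 0.001, 0.257]
ft_force: [0.6, -0.2, -0.0]
opening: 0.271
```

Emit:
{"api": "drive_tool", "payload": {"increments": [[[-0.09,0.7,0],[0,0,0]],[[-0.09,0.7,0],[0,0,0]],[[-0.09,0.7,0],[0,0,0]],[[-0.09,0.7,0],[0,0,0]],[[-0.09,0.7,0],[0,0,0]]]}}

```text
t: 9.25
eef_pos: [566.5, -155.1, 287.9]
tcp_rot: [-3.141, 0.001, 0.257]
ft_force: [0.2, 0.2, -1.0]
opening: 0.272
```

Emit:
{"api": "drive_tool", "payload": {"increments": [[[-0.09,0.7,0],[0,0,0]],[[-0.09,0.7,0],[0,0,0]],[[-0.09,0.6,0],[0,0,0]],[[-0.05,0.3,0],[0,0,0]],[[0,0,0],[0,0,0]]]}}

```text
t: 9.67
eef_pos: [574.9, -224.4, 287.8]
tcp_rot: [-3.141, 0.001, 0.256]
ft_force: [0.5, -0.4, -1.1]
opening: 0.273
```

Emit:
{"api": "drive_tool", "payload": {"increments": [[[0,0,0],[0,0,0]],[[0,0,0],[0,0,0]]]}}

```text
t: 9.83
eef_pos: [575.2, -221.6, 288.5]
tcp_rot: [-3.141, 0.0, 0.258]
ft_force: [-1.2, -0.2, -1.3]
opening: 0.269
```

Emit:
{"api": "drive_tool", "payload": {"increments": [[[-0.04,0.25,0],[0,0,0]],[[-0.06,0.3,0],[0,0,0]],[[-0.02,0.15,0.2],[0,0,0]],[[0,0,0],[0,0,0]],[[0,0,0],[0,0,0]]]}}

```text
t: 10.25
eef_pos: [577.2, -243.6, 282.1]
tcp_rot: [-3.141, 0.001, 0.257]
ft_force: [0.2, 0.2, -1.3]
opening: 0.27
```

```bash
cat > chk.py <<'E'
from h import *
import sys
ps=[env.read_camera(n) for n in('scene','side')]
s=env.state();print(s['t'],s['eef_pos'],s['tcp_rot'],s['ft_force'],s['opening'])
e=s['eef_pos'];k=e[2]+15.2
r=[]
for p in ps:
    r.append(crop(p,[((577,-243,110),17),((e[0],e[1],k-33),30),((e[0],e[1],k-33-105),6)],(e[0],e[1],k-60),0,'',50))
cv2.imwrite(sys.argv[1],np.hstack(r))
E
python3 chk.py pics/c4.png
```

```text
10.35 [ 577.32575391 -243.3836906   282.58598945] [-3.14140609e+00  2.14162686e-04  2.57769513e-01] [ 0.36249307  0.42760104 -0.35570855] 0.2669769312900682
```

View pics/c4.png

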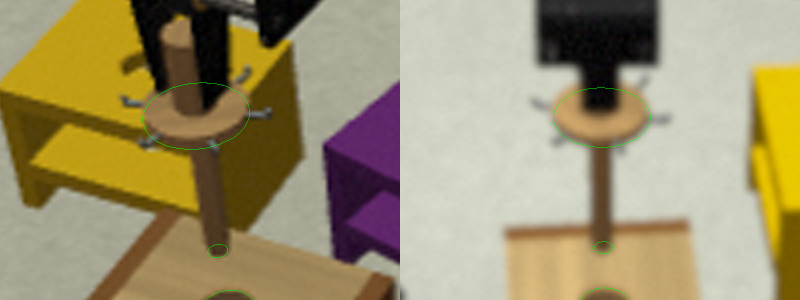

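Emit:
{"api": "drive_tool", "payload": {"increments": [[[0,0,0.3],[0,0,0]],[[0,0,0.4],[0,0,0]],[[0,0,0.4],[0,0,0]],[[0,0,0.4],[0,0,0]],[[0,0,0.3],[0,0,0]]]}}

```text
t: 10.77
eef_pos: [577.1, -243.1, 227.3]
tcp_rot: [-3.141, 0.001, 0.258]
ft_force: [-1.0, -0.3, -0.9]
opening: 0.272
```

Emit:
{"api": "drive_tool", "payload": {"increments": [[[0,0,0.2],[0,0,0]],[[0,0,0],[0,0,0]]]}}

```text
t: 10.93
eef_pos: [577.0, -243.2, 221.3]
tcp_rot: [-3.14, 0.001, 0.258]
ft_force: [0.4, -0.8, -0.7]
opening: 0.269
```

```bash
python3 chk.py pics/c5.png
```

```text
11.0333 [ 577.50808568 -243.4724552   222.90659495] [ 3.14138275e+00 -1.13765436e-04  2.57847663e-01] [-0.41348901 -0.01560731 -0.99350808] 0.2726602880524086
```

View pics/c5.png

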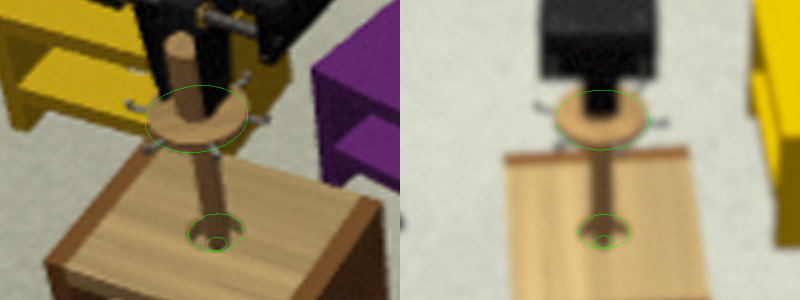

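Emit:
{"api": "drive_tool", "payload": {"increments": [[[0,0,0.25],[0,0,0]],[[0,0,0.25],[0,0,0]],[[0,0,0.25],[0,0,0]],[[0,0,0.25],[0,0,0]],[[0,0,0.25],[0,0,0]]]}}

```text
t: 11.45
eef_pos: [577.2, -243.4, 184.3]
tcp_rot: [-3.141, 0.0, 0.258]
ft_force: [-0.2, -0.3, -1.4]
opening: 0.272
```

Emit:
{"api": "drive_tool", "payload": {"increments": [[[0,0,0.25],[0,0,0]],[[0,0,0.25],[0,0,0]],[[0,0,0.25],[0,0,0]],[[0,0,0.25],[0,0,0]],[[0,0,0],[0,0,0]]]}}

```text
t: 11.87
eef_pos: [576.8, -243.2, 153.5]
tcp_rot: [-3.14, 0.002, 0.258]
ft_force: [0.2, -0.3, -1.1]
opening: 0.271
```

Emit:
{"api": "drive_tool", "payload": {"increments": [[[0,0,0.2],[0,0,0]],[[0,0,0.2],[0,0,0]],[[0,0,0.1],[0,0,0]],[[0,0,0],[0,0,0]],[[0,0,0],[0,0,0]]]}}

```text
t: 12.28
eef_pos: [577.4, -243.5, 140.2]
tcp_rot: [-3.142, 0.0, 0.258]
ft_force: [0.2, -0.1, -0.2]
opening: 0.264
```

```bash
python3 chk.py pics/c6.png
```

```text
12.3833 [ 577.52822642 -243.5432461   140.51493033] [ 3.14115337e+00 -3.77847476e-04  2.57766859e-01] [-0.28068813  0.35239213 -1.33598114] 0.2665615160242985
```

View pics/c6.png

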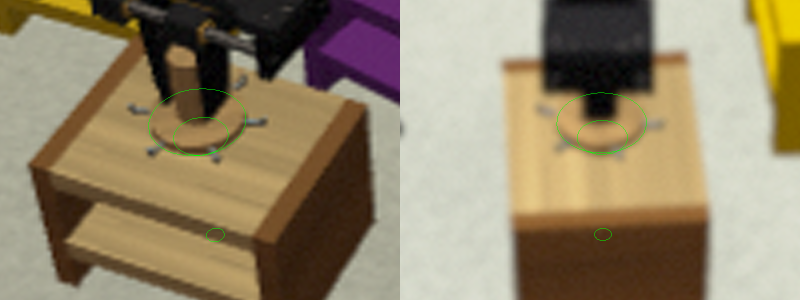

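Emit:
{"api": "drive_tool", "payload": {"increments": [[[0,0,0.1],[0,0,0]],[[0,0,0.1],[0,0,0]],[[0,0,0.1],[0,0,0]],[[0,0,0],[0,0,0]],[[0,0,0],[0,0,0]]]}}

```text
t: 12.8
eef_pos: [577.3, -243.4, 131.0]
tcp_rot: [-3.141, 0.0, 0.258]
ft_force: [-0.2, -0.6, -0.7]
opening: 0.267
```

Emit:
{"api": "drive_tool", "payload": {"increments": [[[0,0,0.04],[0,0,0]],[[0,0,0.03],[0,0,0]],[[0,0,0],[0,0,0]],[[0,0,0],[0,0,0]]]}}

```text
t: 13.13
eef_pos: [577.4, -243.5, 129.1]
tcp_rot: [3.142, 0.0, 0.258]
ft_force: [-0.6, -0.4, -0.2]
opening: 0.27
```

Emit:
{"api": "drive_tool", "payload": {"increments": [[[0,0,0.03],[0,0,0]],[[0,0,0],[0,0,0]],[[0,0,0],[0,0,0]]]}}

```text
t: 13.38
eef_pos: [577.3, -243.5, 128.2]
tcp_rot: [3.142, 0.0, 0.258]
ft_force: [-0.4, -0.4, -0.8]
opening: 0.271
```

Emit:
{"api": "drive_tool", "payload": {"increments": [[[0,0,0.02],[0,0,0]],[[0,0,0],[0,0,0]],[[0,0,0],[0,0,0]]]}}

```text
t: 13.63
eef_pos: [577.5, -243.5, 127.8]
tcp_rot: [3.141, -0.0, 0.258]
ft_force: [0.1, -0.1, 0.7]
opening: 0.267
```

Emit:
{"api": "drive_tool", "payload": {"increments": [[[0,0,0.02],[0,0,0]],[[0,0,0],[0,0,0]],[[0,0,0],[0,0,0]]]}}

```text
t: 13.88
eef_pos: [577.5, -243.5, 127.7]
tcp_rot: [3.141, -0.0, 0.258]
ft_force: [-2.0, 0.4, 6.0]
opening: 0.268
```

Emit:
{"api": "drive_tool", "payload": {"increments": [[[0,0,0.02],[0,0,0]],[[0,0,0],[0,0,0]],[[0,0,0],[0,0,0]]]}}

```text
t: 14.13
eef_pos: [577.5, -243.6, 127.7]
tcp_rot: [3.141, -0.001, 0.258]
ft_force: [-2.2, 1.7, 9.8]
opening: 0.27
```

```bash
python3 chk.py pics/c7.png
```

```text
14.2333 [ 577.48269453 -243.5715764   127.65616996] [ 3.14079352e+00 -7.41446079e-04  2.57773650e-01] [-2.82085961  0.52843323 11.90973563] 0.2671295320147359
```

View pics/c7.png

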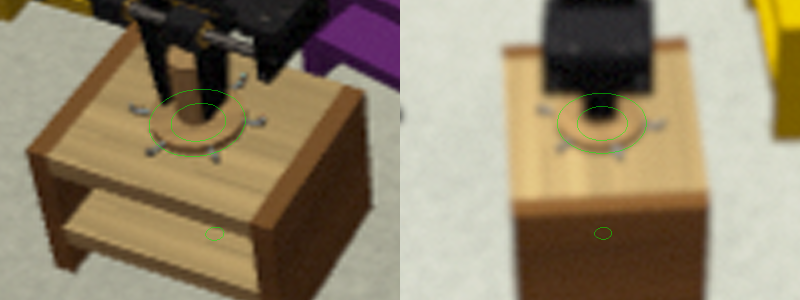

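Emit:
{"api": "drive_tool", "payload": {"increments": [[[0,0,-0.02],[0,0,0]],[[0,0,0],[0,0,0]],[[0,0,0],[0,0,0]],[[0,0,0],[0,0,0]],[[0,0,0],[0,0,0]]], "jaw": 1}}

```text
t: 14.65
eef_pos: [577.4, -243.4, 126.8]
tcp_rot: [-3.142, 0.0, 0.258]
ft_force: [-0.2, 0.5, -0.3]
opening: 0.562
```

Emit:
{"api": "drive_tool", "payload": {"increments": [[[0,0,0],[0,0,0]],[[0,0,0],[0,0,0]],[[0,0,0],[0,0,0]],[[0,0,0],[0,0,0]],[[0,0,0],[0,0,0]]]}}

```text
t: 15.07
eef_pos: [577.4, -243.5, 127.0]
tcp_rot: [3.142, 0.0, 0.258]
ft_force: [0.8, 0.2, -0.2]
opening: 0.912
```

Emit:
{"api": "drive_tool", "payload": {"increments": [[[0,0,0],[0,0,0]],[[0,0,-0.2],[0,0,0]],[[0,0,-0.4],[0,0,0]],[[0,0,-0.6],[0,0,0]],[[0,0,-0.8],[0,0,0]]]}}

```text
t: 15.48
eef_pos: [577.0, -243.3, 187.6]
tcp_rot: [-3.14, 0.001, 0.258]
ft_force: [0.0, 0.3, 1.0]
opening: 1.001
```

Emit:
{"api": "drive_tool", "payload": {"increments": [[[0,0,-0.8],[0,0,0]],[[0,0,-0.8],[0,0,0]],[[0,0,-0.6],[0,0,0]],[[0,0,0],[0,0,0]],[[0,0,0],[0,0,0]]]}}

```text
t: 15.9
eef_pos: [577.5, -243.5, 254.6]
tcp_rot: [3.14, -0.002, 0.258]
ft_force: [0.1, 0.5, -0.7]
opening: 0.998
```

```bash
python3 - <<'E'
from h import *
ps=[env.read_camera(n) for n in('scene','side','wrist')]
s=env.state();print(s['t'],s['eef_pos'],s['ft_force'],s['opening'])
U=(577,-243)
r=[crop(p,[((*U,168),13),((*U,118),30),((*U,5),6)],(*U,110),0,'',45) for p in ps[:2]]
cv2.imwrite('pics/c8.png',np.vstack([np.hstack(r),np.hstack([cv2.resize(p['pixels'],(400,300)) for p in (ps[0],ps[2])])]))
for p in ps[:2]:
  for d in env.tip_of('long_knob',p)[:3]: print(d['point'],d['score'])
E
```

```text
16.05 [ 576.95835371 -243.25455531  252.16181414] [ 0.82872719  0.60942641 -0.18072325] 1.0006942894060091
[573.6, -240.1, 144.7] 0.95
[653.9, 238.1, 136.0] 0.68
[582.2, 364.5, 139.9] 0.62
[587.2, 364.5, 138.9] 0.93
[576.2, -245.3, 148.0] 0.72
[656.5, 242.0, 135.2] 0.63
```

View pics/c8.png

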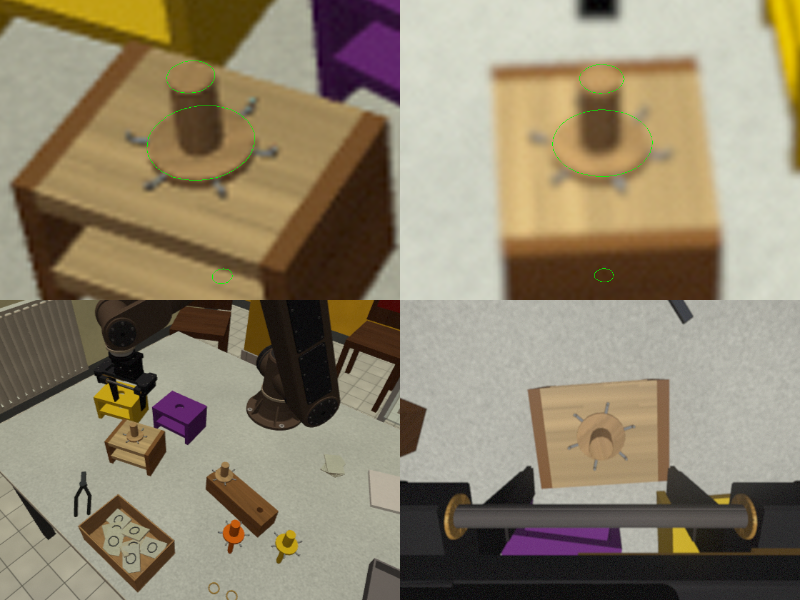

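The spindle sits flat and upright in the wooden stand, with the outline predicted for the home position matching in both views. The short spindle is still in the block and the gripper is clear.

```bash
python3 -c "
from cell import env
print(env.job_done())"
```

```text
the job is handed in; nothing more can be done
None
```

The long-stemmed spindle is now in the wooden stand, and I handed the job in at about 16 s of the 43 s allowed.

- **Lift and placing:** I gripped it by the knob, lifted it out of the block and lowered it through both holes in small steps. I kept hold until the disc touched the upper board at the expected height (gripper tip at 127.7 mm). The contact force was about 10–12 N; I then opened the jaws and backed straight up.
- **Final views:** In the scene and side views the knob and disc match the outline predicted for the spindle fully home and upright. No camera showed the foot below the lower board. I infer it passed through from the contact height and from feeling no resistance until the disc touched down.
- **Network check:** The detector put the knob 1–4 mm from the expected position sideways and 2–5 mm higher. That is about its stated accuracy, so I went by the image overlay and the contact height.
- **Everything else:** The short spindle is still in its hole, the gripper was well clear of everything, and the coloured look-alikes were not touched. No check failed.

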